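Slide a well plate under the scanner bridge

ROBOT

A 7-joint arm with a two-finger parallel gripper is mounted at the origin on a cart in front of the work surface, level with it; the furniture and walls round the work are solid. World frame = base frame: x ahead of the robot, y to its left, z up, the work surface at z = 0. Lengths are in m, angles in rad, forces in N, time in s.
With the tool pointing down it reaches from about 0.425 to 0.875 m from the base axis. Payload 9.9 kg.
Tool frame: the origin (TCP) lies at the very end of the fingers, on their centre line; the grasp point (between the pads) lies 19 mm behind it; x points along the fingers, y is the direction in which the jaws open and shut, and the axes are right-handed (so a half turn about x gives the same grasp; the last joint's range is limited). The gripper opens to 85 mm and grips with 20 to 120 N. Pads are 22 mm wide; open, the fingers measure 114 mm over their backs; the gripper's body (76 mm by 85 mm) begins 54 mm behind the grasp point. The pads swing forward as they close: fully open they stand 13 mm farther back than shut.
Start: joints at [1.056, 0.576, 0.025, 1.437, -0.015, 1.129, -0.057], TCP at [0.282, -0.613, 0.231] pointing down, gripper open.
Joint ranges: [-2.76, 2.76], [-0.34, 2.15], [-1.52, 1.57], [0.19, 2.46], [-1.09, 4.23], [0.17, 1.99], [-2.82, 2.82]. Speed limits (rad/s): [2.22, 2.22, 3.01, 3.01, 3.14, 3.14, 3.14].

INTERFACE

Orientations are given as a rotation vector (axis times angle).
In Python, from bench import ctrl, optics, sign_off gives the robot as it stands.
- The arm moves only by the tool apply_moves, never from a script. Its argument "increments" is a list of rows, each a list of 7 numbers: the turn, a rotation vector about the tool's x, y, z in rad, then the shift along the tool's x, y, z in mm, then the opening, from 0 (shut) to 1 (fully open). In form: [[wx, wy, wz, tx, ty, tz, jaw], ...]. A call has 1 to 5 rows; each row is the pose to reach, as a shift and turn from the pose commanded when the call began, along the tool's axes at that moment; what a row does not reach only later rows make up. A row lasts 1/10 s, in which the tool goes at most 50 mm and 8.59 degrees, less where a joint would pass 70% of its speed; a pose out of reach is approached as far as the arm can. A call with a gripper value outside its range is refused whole. The fingers move at their own pace and stop on an object; "grip_force" is the grip in N (left out, the last holds). Time passes only in rows, so rows that repeat a pose let the fingers close. It gives the time, the measured TCP pose, the force and the opening at its end, in the units of the state.
- ctrl.sense(): the state, without advancing time (a new reading comes with each control period).
- optics.camera(name): name is "scene" or "top"; returns a dict with "frame" (480x640x3 uint8, blue, green, red), "intrinsics" (3x3 intrinsics, pixels), "dist_coeffs" ([k1, k2, p1, p2, k3] as OpenCV has them; the pictures are not rectified), "R" (3x3) and "t" (3): a world point X has camera coordinates R X + t. Camera axes: x right, y down, z forward; pixel columns grow to the right and rows downward; lengths in m; the calibration is good to about 2 mm. A picture is of the moment at which its call begins. There is no depth.
- sign_off(): hands the job in, once; it reports no verdict.
The state is a dict: "time_s": time; "q": joint angles; "dq": joint speeds; "effort": joint torques, N m; "tcp_pos": TCP position; "ee_rot": TCP orientation; "ft_force": force on the tool from outside, world axes, zero at the start; "ft_torque": the same for the moment, N m; "gripper_width": opening from 0.0 (shut) to 1.0 (fully open).
Only numpy, scipy, OpenCV 4.12 (cv2) and the standard library are available. Lean on these libraries where they do the work, as an engineer would, in place of code of your own. Each camera call takes 0.05 s, during which the arm holds its last target. There are 200 camera calls.

TASK

Push the white 24-well plate along the bench, in through the open flared front of the low scanner bridge, until its leading short end rests squarely against the metal end stop behind the bridge, then draw back and leave it there. Only push it with the fingers: do not lift or tip it, keep the robot off the scanner itself, and leave the bottles and the flask standing where they are.

Things in the scene. Friction and masses are not known exactly. Their poses are not given: they have to be found in the camera images.
- well_plate: Loose rectangular white plate with 24 grey round wells, 128 x 85 mm, 14.5 mm high, about 0.12 kg, flat on the bench before the scanner's open side. Long axis within 0.25 rad of scanner x, centre at most 35 mm off the scanner's centre line. Origin: centre of its underside; x along the long side, y along the short, z up. Either end may go in first.
- scanner: White bridge fixed to the bench. Origin: on the bench under the middle of the beam, where the centre of the seated plate belongs; x points in, from the open front towards the end stop, y across, z up. Beam from x -20 to +20 mm, 126 mm wide in y, underside at 19 mm, top at 35 mm; legs 98 mm apart inside. Flared lead-ins, 14 mm high, reach forward to x = -36 mm and open to about 117 mm.
- stop_face (a point): Middle of the end stop's face at bench height, 64 mm behind the scanner's origin; axes as the scanner's. The aluminium stop bar is 10 mm high and 120 mm wide; side rails 8 mm high and 100 mm apart join it to the legs. The seated plate's trailing end is 44 mm in front of the beam.
- dropper: White dropper bottle with a nozzle, 51 mm across, 143 mm high, standing loose beside the scanner on its +y side; origin centre of the underside, z up. Must not be disturbed.
- indicator: Small brown bottle with a red cap, 43 mm across, 77 mm high, standing loose beside the scanner on its -y side; origin centre of the underside, z up. Must not be disturbed.
- small_flask: Small clear conical flask, 64 mm across, 107 mm high, standing loose behind the scanner; origin centre of the underside, z up. Must not be disturbed.

How it is judged:
At the end, for the whole second after the job is handed in: The plate lies flat and at rest on the bench under the bridge, its leading end within 5 mm of the end stop, between the legs, within 0.07 rad of square; the dropper bottle, the small bottle and the flask stand upright within 15 mm of where they were (x of well_plate in the frame of scanner between -0.005 and 0.004 m and y of well_plate in the frame of scanner between -0.009 and 0.009 m and angle between the x axis of well_plate and the x axis of scanner, either way round below 0.07 rad and angle between well_plate's own z axis and vertical below 0.04 rad and height (world z) of well_plate below 0.003 m and linear speed of well_plate below 0.01 m/s and angle between each of dropper, indicator, small_flask's own z axis and vertical below 0.1 rad and distance of each of dropper, indicator, small_flask from where it was at the start of the episode below 0.015 m); the robot touches nothing.
It fails at once if the plate is lifted more than 6 mm off the bench or tipped more than 0.1 rad (height (world z) of well_plate above 0.006 m or angle between well_plate's own z axis and vertical above 0.1 rad).
It fails at once if the robot presses on the scanner with more than 3 N (contact force between any of the arm, the fingers and scanner above 3 N).
It fails at once if a bystander is moved more than 15 mm or tipped (distance of any of dropper, indicator, small_flask from where it was at the start of the episode above 0.015 m or angle between any of dropper, indicator, small_flask's own z axis and vertical above 0.2 rad).
It also fails if it takes over 64 s, if anything falls off the work surface, if the arm or the gripper's body presses on something with over 40 N, if the wrist force passes 120 N, or if a joint passes its speed limit or range.

## Working session

There is one attempt and no reset: what is moved stays moved. The work goes in short steps, Python scripts to look and compute and a tool call to move; the robot and the scene stay as the last step left them, time stands still between calls to the robot, and variables do not carry over. Pictures are saved under pics/ and viewed, about 8 in all and at most 12, crops included, and the job is handed in when it is done.

Besides the shell and the picture viewer there is one more tool, called after ">>>" as name(argument=value, ...) on one line, values as JSON. apply_moves: Moves the arm, as the interface text tells. Its arguments: {"type":"object","properties":{"increments":{"type":"array"},"grip_force":{"type":"number"}},"required":["increments"]}

```bash
mkdir -p pics; cat > h.py <<'E'
import numpy as np, cv2
from bench import ctrl, optics, sign_off
def ray(c,uv,z):
    p=cv2.undistortPoints(np.array(uv,float).reshape(-1,1,2),c['intrinsics'],np.array(c['dist_coeffs']))[:,0]
    R=np.array(c['R']);t=np.array(c['t']);o=-R.T@t
    d=np.c_[p,np.ones(len(p))]@R
    return o+d*((z-o[2])/d[:,2])[:,None]
def proj(c,X):
    R=np.array(c['R']);return cv2.projectPoints(np.array(X,float).reshape(-1,3),cv2.Rodrigues(R)[0],np.array(c['t'],float),c['intrinsics'],np.array(c['dist_coeffs']))[0][:,0]
E
python3 - <<'E'
from h import *
np.set_printoptions(precision=3,suppress=True)
for n in('top','scene'):
    c=optics.camera(n);cv2.imwrite(f'pics/{n}0.png',c['frame']);R=np.array(c['R']);print(n,-R.T@np.array(c['t']),R[2],c['intrinsics'][0])
print(ctrl.sense())
E
```

```text
top [ 0.421 -0.037  0.871] [ 0.186 -0.044 -0.981] [473.115   0.    313.102]
scene [0.23  0.571 0.499] [ 0.414 -0.732 -0.541] [474.235   0.    316.861]
{'time_s': 0.1, 'q': array([ 1.056,  0.576,  0.025,  1.438, -0.015,  1.129, -0.057]), 'dq': array([-0.001, -0.001, -0.001, -0.002, -0.001,  0.   , -0.002]), 'effort': array([  0.006, -76.73 ,   2.258, -28.661,   0.016,   0.009,  -0.   ]), 'tcp_pos': array([ 0.282, -0.613,  0.231]), 'ee_rot': array([ 1.983,  0.436, -1.984]), 'ft_force': array([0.175, 0.558, 0.553]), 'ft_torque': array([ 0.006, -0.008,  0.03 ]), 'gripper_width': 0.9990658063986511}
```

View pics/top0.png

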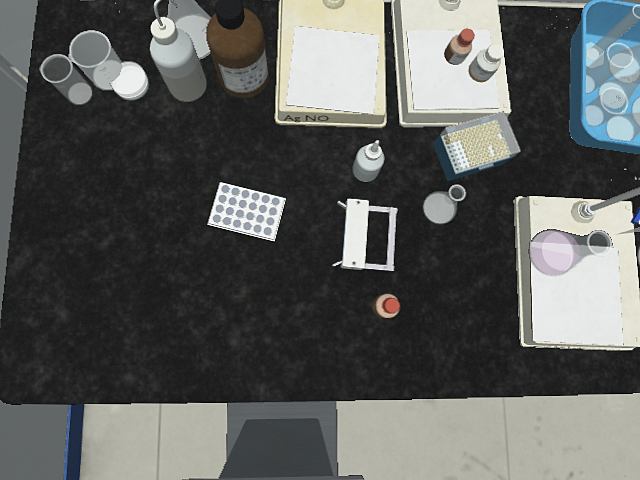

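View pics/scene0.png

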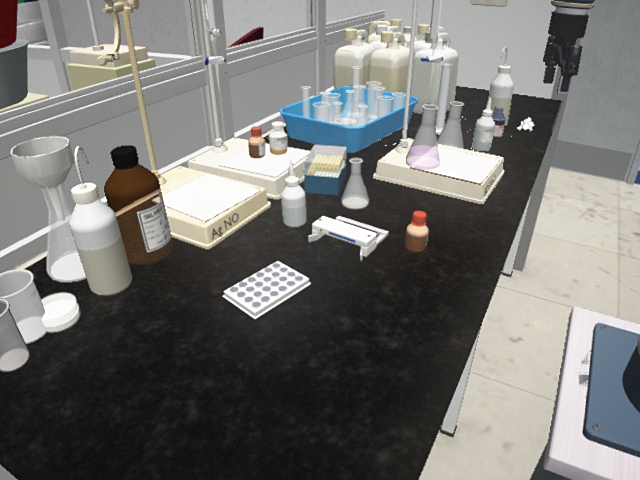

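The top view shows the plate at about (247,211), the bridge beam at (355,235) and the stop at (391,238). The dropper is at (368,160), the red cap at (388,305) and the flask at (440,207). Scanner x therefore runs roughly along world -y. The scene view agrees.

```bash
cat >> h.py <<'E'
def rect(c,box,z,thr=150,hull=True):
    g=c['frame'].min(2);m=np.zeros_like(g);x0,y0,x1,y1=box
    m[y0:y1,x0:x1]=(g[y0:y1,x0:x1]>thr)*255
    m=cv2.morphologyEx(m,cv2.MORPH_OPEN,np.ones((2,2)))
    k=max(cv2.findContours(m,0,cv2.CHAIN_APPROX_NONE)[0],key=cv2.contourArea)
    P=ray(c,k[:,0,:],z)[:,:2]
    return cv2.minAreaRect((P*1000).astype(np.float32)),k
E
python3 - <<'E'
from h import *
np.set_printoptions(precision=3,suppress=True)
c=optics.camera('top')
r,k=rect(c,(195,170,300,255),.0145);print('plate',r,cv2.boxPoints(r))
r,k=rect(c,(325,190,405,280),.035);print('scanner hull@35',r)
# scanner detail
im=c['frame'][130:330,190:470];cv2.imwrite('pics/z.png',cv2.resize(im,None,fx=2.8,fy=2.8,interpolation=cv2.INTER_CUBIC))
E
```

```text
plate ((618.8427124023438, 46.460391998291016), (127.13035583496094, 84.08000183105469), 75.5726089477539) [[562.291  -4.626]
 [643.719 -25.575]
 [675.394  97.547]
 [593.966 118.495]]
scanner hull@35 ((572.4151611328125, -170.19679260253906), (107.94599914550781, 125.42335510253906), 84.32573699951172)
```

View pics/z.png

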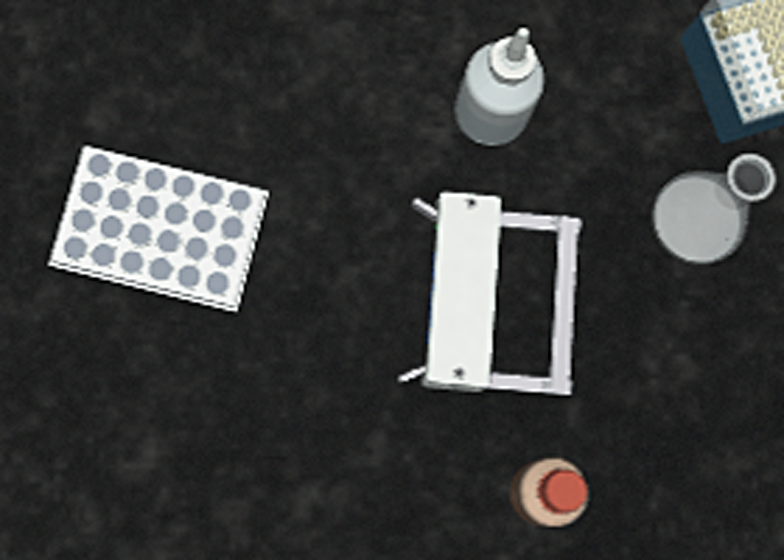

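The enlargement shows the beam top with corners near (441,193), (500,197), (490,386) and (428,383), and the stop face edge from (558,230) to (552,378). The plate sits skewed, and its near right corner sits lower.

```bash
python3 - <<'E'
from h import *
np.set_printoptions(precision=4,suppress=True)
c=optics.camera('top')
f=lambda L:np.array(L)/2.8+[190,130]-0.3
b=ray(c,f([(441,193),(500,197),(490,386),(428,381)]),.035);print('beam',b,b.mean(0))
print([np.linalg.norm(b[i]-b[(i+1)%4]) for i in range(4)])
s=ray(c,f([(558,230),(552,378)]),.010);print('stop face',s)
print('stop outer corners',ray(c,f([(580,219),(571,394)]),.010))
yv=b[:2].mean(0)-b[2:].mean(0);yv=yv[:2]/np.linalg.norm(yv[:2]);xv=np.array([yv[1],-yv[0]])
sd=s[0]-s[1];print('x axis beam',xv,'stop dir',sd[:2]/np.linalg.norm(sd[:2]))
o=b.mean(0)[:2];print('stop in scanner',(s[:,:2]-o)@np.c_[xv,yv])
print('plate',(np.array([.6188,.0465])-o)@np.c_[xv,yv])
g=(c['frame'].min(2))
# lead-in tips at 14mm
print('tips',(ray(c,f([(415,203),(401,379)]),.014)[:,:2]-o)@np.c_[xv,yv])
E
```

```text
beam [[ 0.639  -0.1369  0.035 ]
 [ 0.6363 -0.1757  0.035 ]
 [ 0.5123 -0.1653  0.035 ]
 [ 0.5157 -0.1257  0.035 ]] [ 0.5758 -0.1509  0.035 ]
[np.float64(0.03883606792148366), np.float64(0.12450504165003996), np.float64(0.03972648780065621), np.float64(0.12380713251674721)]
stop face [[ 0.62   -0.2184  0.01  ]
 [ 0.52   -0.2104  0.01  ]]
stop outer corners [[ 0.6276 -0.2337  0.01  ]
 [ 0.5094 -0.2226  0.01  ]]
x axis beam [-0.0867 -0.9962] stop dir [ 0.9968 -0.0796]
stop in scanner [[ 0.0634  0.0498]
 [ 0.0641 -0.0504]]
plate [-0.2004  0.0257]
tips [[-0.0343  0.059 ]
 [-0.0355 -0.0597]]
```

```bash
cat >> h.py <<'E'
from scipy.spatial.transform import Rotation as Ro
np.set_printoptions(precision=3,suppress=True)
O=np.array([.5758,-.1509]);XV=np.array([-.083,-.9966]);XV/=np.linalg.norm(XV);YV=np.array([-XV[1],XV[0]])
def w2s(p): return (np.asarray(p)[...,:2]-O)@np.c_[XV,YV]*1000
def tgt(sx,sy,z,jaw):  # jaw 'x' or 'y' = scanner axis along which jaws open; sx,sy,z in mm
    s=ctrl.sense();R=Ro.from_rotvec(s['ee_rot']);p=s['tcp_pos']
    P=np.r_[O+(sx*XV+sy*YV)/1000,z/1000]
    X=np.array([0,0,-1.]);out=[]
    for sg in(1,-1):
        Y=sg*np.r_[XV if jaw=='x' else YV,0];Q=Ro.from_matrix(np.c_[X,Y,np.cross(X,Y)])
        out.append((R.inv()*Q).as_rotvec())
    print('t',round(s['time_s'],2),'tcp s',w2s(p),p[2]*1000,'F',s['ft_force'],'q7',s['q'][6],'rots',*out,'shift mm',R.inv().apply(P-p)*1000)
E
python3 - <<'E'
from h import *
print(Ro.from_rotvec(ctrl.sense()['ee_rot']).as_matrix())
print(w2s([.30,-.33]))
a=w2s([.30,-.33]);tgt(a[0],a[1],231,'x');tgt(-200,107,231,'x')
E
```

```text
[[-0.     0.418 -0.909]
 [ 0.001 -0.909 -0.418]
 [-1.    -0.001  0.   ]]
[ 201.372 -259.984]
t 0.2 tcp s [ 484.976 -254.639] 230.78220143481434 F [ 0.286 -0.436 -0.324] q7 -0.05651623813497744 rots [0.514 0.    0.001] [-2.628 -0.001  0.   ] shift mm [   0.031 -249.596 -134.765]
t 0.2 tcp s [ 484.976 -254.639] 230.78220143481434 F [ 0.286 -0.436 -0.324] q7 -0.05651623813497744 rots [0.514 0.    0.001] [-2.628 -0.001  0.   ] shift mm [   0.181 -418.712 -651.656]
```

>>> apply_moves(increments=[[0.1,0,0,0,-50,-27,1],[0.2,0,0,0,-100,-54,1],[0.3,0,0,0,-150,-81,1],[0.4,0,0,0,-200,-108,1],[0.514,0,0,0,-240,-130,0.85]])

```text
time_s: 0.7
tcp_pos: [0.298, -0.3618, 0.2312]
ee_rot: [-2.177, 0.095, 2.176]
ft_force: [1.5, 0.9, 0.5]
gripper_width: 0.864
```

```bash
python3 -c "
from h import *
tgt(-200,110,200,'x')"
```

```text
t 0.7 tcp s [ 233.258 -259.357] 231.2033871907942 F [1.454 0.9   0.487] q7 -0.8250239995630224 rots [-0.004 -0.     0.   ] [3.137 0.    0.   ] shift mm [  31.387 -434.878 -367.432]
```

>>> apply_moves(increments=[[0,0,0,0,-36,-31,0.85],[0,0,0,0,-73,-61,0.85],[0,0,0,0,-110,-92,0.85],[0,0,0,0,-146,-123,0.85],[0,0,0,0,-182,-153,0.85]])

```text
time_s: 1.2
tcp_pos: [0.467, -0.1936, 0.2315]
ee_rot: [-2.18, 0.091, 2.178]
ft_force: [0.8, -1.2, 0.8]
gripper_width: 0.855
```

>>> apply_moves(increments=[[0,0,0,0,-36,-31,0.85],[0,0,0,0,-73,-61,0.85],[0,0,0,0,-110,-92,0.85],[0,0,0,0,-146,-123,0.85],[0,0,0,0,-182,-153,0.85]])

```text
time_s: 1.7
tcp_pos: [0.6346, -0.025, 0.2312]
ee_rot: [-2.179, 0.091, 2.179]
ft_force: [-0.4, 0.2, 0.3]
gripper_width: 0.848
```

```bash
python3 -c "
from h import *
tgt(-200,112,100,'x')"
```

```text
t 1.7 tcp s [-130.391   48.099] 231.19944885420475 F [-0.392  0.236  0.251] q7 -1.6878814921316159 rots [-0.  0. -0.] [ 3.142 -0.    -0.   ] shift mm [131.192 -69.621 -63.903]
```

>>> apply_moves(increments=[[0,0,0,0,-30,-28,0.85],[0,0,0,0,-61,-57,0.85],[0,0,0,45,-61,-57,0.85],[0,0,0,95,-61,-57,0.85],[0,0,0,140,-61,-57,0.85]])

```text
time_s: 2.2
tcp_pos: [0.6949, 0.0299, 0.0891]
ee_rot: [-2.179, 0.09, 2.18]
ft_force: [0.5, 0.1, -0.6]
gripper_width: 0.851
```

>>> apply_moves(increments=[[0,0,0,30,0,0,0.85],[0,0,0,50,0,0,0.85],[0,0,0,50,0,0,0.85]])

```text
time_s: 2.5
tcp_pos: [0.6929, 0.0294, 0.0377]
ee_rot: [-2.173, 0.091, 2.186]
ft_force: [0.1, 1.0, -0.7]
gripper_width: 0.845
```

```bash
python3 -c "
from h import *
tgt(-200,112,8,'x')
c=optics.camera('scene');im=c['frame'][150:350,120:400];cv2.imwrite('pics/s1.png',cv2.resize(im,None,fx=2.8,fy=2.8,interpolation=2))
"
```

```text
t 2.5 tcp s [-189.399  101.746] 37.7086225241725 F [ 0.125  0.951 -0.66 ] q7 -1.7705421593050685 rots [ 0.     0.006 -0.001] [-3.142  0.002  0.01 ] shift mm [ 29.635 -10.629 -10.435]
```

View pics/s1.png

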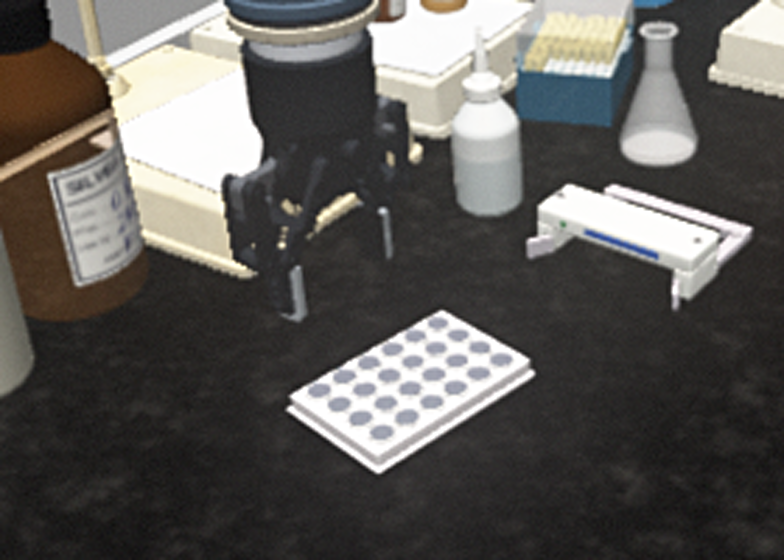

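The picture shows both finger tips, near (295,318) and (388,258) in the crop, beside the plate's far long side with a clear gap. I'll check the tip height from these pixels.

```bash
python3 -c "
from h import *
c=optics.camera('scene')
uv=np.array([(294,319),(388,259)])/2.8+[120,150]
for z in(.03,.035,.04,.045,.05):
  p=ray(c,uv,z);print(z,w2s(p))
tgt(-195,100,6,'x')
"
```

```text
0.03 [[-214.688  115.8  ]
 [-127.227  111.843]]
0.035 [[-219.765  110.257]
 [-133.236  106.343]]
0.04 [[-224.842  104.715]
 [-139.246  100.843]]
0.045 [[-229.919   99.173]
 [-145.256   95.343]]
0.05 [[-234.997   93.631]
 [-151.265   89.843]]
t 2.6 tcp s [-189.671  104.224] 41.56712546820844 F [ 0.184 -0.264  0.38 ] q7 -1.7704727026798497 rots [-0.  0. -0.] [ 3.141 -0.    -0.   ] shift mm [35.568 -5.33   4.218]
```

>>> apply_moves(increments=[[0,0,0,15,-8,0,0.85],[0,0,0,30,-8,0,0.85],[0,0,0,36,-8,0,0.85],[0,0,0,36,-8,0,0.85]])

```text
time_s: 3.0
tcp_pos: [0.695, 0.0373, 0.004]
ee_rot: [-2.177, 0.091, 2.182]
ft_force: [-0.0, -0.3, -0.0]
gripper_width: 0.847
```

>>> apply_moves(increments=[[0,0,0,0,0,4,0.85],[0,0,0,0,0,8,0.85],[0,0,0,0,0,12,0.85],[0,0,0,0,0,16,0.85],[0,0,0,0,0,19,0.85]])

```text
time_s: 3.5
tcp_pos: [0.6776, 0.0391, 0.0061]
ee_rot: [-2.181, 0.091, 2.176]
ft_force: [2.3, -0.1, 2.0]
gripper_width: 0.851
```

```bash
python3 -c "
from h import *
tgt(-195,53.5,5,'x')
c=optics.camera('top');r,k=rect(c,(195,160,310,270),.0145);print(r,w2s(np.array(r[0])/1000))
"
```

```text
t 3.5 tcp s [-197.814   85.651] 6.107103957332074 F [ 2.334 -0.088  1.983] q7 -1.7887187128231126 rots [-0.    -0.002  0.   ] [3.141 0.001 0.003] shift mm [ 1.038  2.825 32.152]
((604.4718627929688, -12.720666885375977), (11.651062965393066, 82.79563903808594), 80.57328033447266) [-140.082   17.105]
```

>>> apply_moves(increments=[[0,0,0,0,0,4,0.85],[0,0,0,0,0,8,0.85],[0,0,0,0,0,12,0.85],[0,0,0,0,0,15,0.85],[0,0,0,0,0,18,0.85]])

```text
time_s: 4.05
tcp_pos: [0.6602, 0.0407, 0.0061]
ee_rot: [-2.182, 0.09, 2.175]
ft_force: [4.0, -0.3, 6.3]
gripper_width: 0.847
```

>>> apply_moves(increments=[[0,0,0,0,0,3,0.85],[0,0,0,0,0,6,0.85],[0,0,0,0,0,9,0.85],[0,0,0,0,0,10,0.85],[0,0,0,0,0,10,0.85]])

```text
time_s: 4.55
tcp_pos: [0.6501, 0.0414, 0.0061]
ee_rot: [-2.182, 0.09, 2.176]
ft_force: [3.4, -0.0, 7.0]
gripper_width: 0.854
```

```bash
python3 -c "
from h import *
tgt(-195,53.5,5,'x')
c=optics.camera('scene');im=c['frame'][190:360,180:420];cv2.imwrite('pics/s2.png',cv2.resize(im,None,fx=3,fy=3,interpolation=2))
r,k=rect(c,(210,230,312,335),.0145);print(r,w2s(np.array(r[0])/1000))
"
```

```text
t 4.55 tcp s [-197.845   58.042] 6.134376372803701 F [ 3.36  -0.026  7.029] q7 -1.7978952669210149 rots [-0.    -0.002  0.   ] [3.142 0.001 0.004] shift mm [1.122 2.845 4.545]
((602.447021484375, 59.482826232910156), (133.61663818359375, 93.35317993164062), 76.6429443359375) [-211.869    9.094]
```

View pics/s2.png

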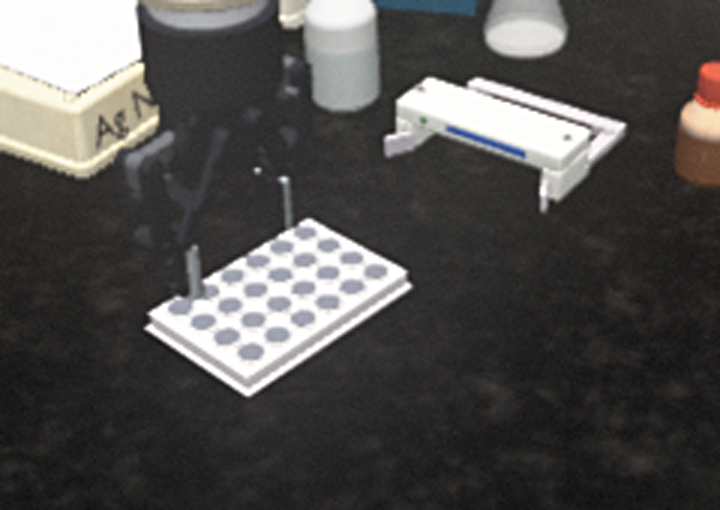

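The near finger tip, at about (195,297), lies over the plate edge, and the force is 7 N upward. At this opening the tips ride about 8 mm higher than the TCP, so the finger is resting on the plate. I'll lift straight up, back off, and look again.

>>> apply_moves(increments=[[0,0,0,-10,0,0,0.85],[0,0,0,-24,0,0,0.85],[0,0,0,-34,0,-20,0.85],[0,0,0,-34,0,-60,0.5],[0,0,0,-34,0,-90,0.5]])

```text
time_s: 5.1
tcp_pos: [0.7404, 0.0338, 0.0413]
ee_rot: [-2.18, 0.09, 2.177]
ft_force: [1.8, -0.0, 0.3]
gripper_width: 0.521
```

>>> apply_moves(increments=[[0,0,0,0,-20,-10,0.5],[0,0,0,0,-40,-10,0.5],[0,0,0,0,-40,-10,0.5]])

```text
time_s: 5.4
tcp_pos: [0.7509, 0.0791, 0.0393]
ee_rot: [-2.178, 0.081, 2.181]
ft_force: [-0.6, 0.5, 0.1]
gripper_width: 0.502
```

```bash
python3 -c "
from h import *
tgt(-195,53.5,5,'x')
c=optics.camera('top');r,k=rect(c,(195,160,310,270),.0145);print(r,w2s(np.array(r[0])/1000),w2s(cv2.boxPoints(r)/1000))
cv2.imwrite('pics/t2.png',cv2.resize(c['frame'][130:330,190:470],None,fx=2.8,fy=2.8,interpolation=2))
"
```

```text
t 5.4 tcp s [-243.787  155.396] 39.31233403714001 F [-0.616  0.539  0.053] q7 -1.814538524632173 rots [0.005 0.002 0.004] [-3.137 -0.006  0.003] shift mm [ 34.309  48.41  102.076]
((603.7609252929688, 38.67507553100586), (109.233154296875, 84.16586303710938), 76.41246795654297) [-191.242   12.131] [[-143.729  -37.835]
 [-130.814   45.334]
 [-238.754   62.096]
 [-251.669  -21.073]]
```

View pics/t2.png

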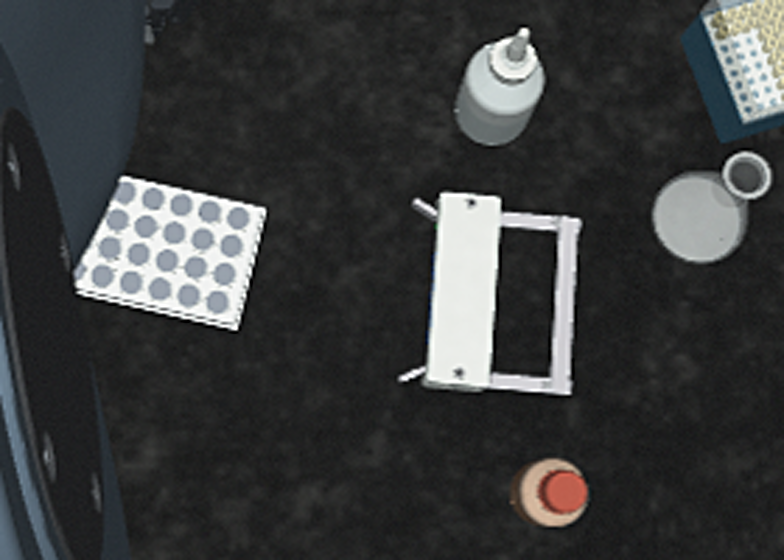

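The plate is now at about (-200, +13.5) in the scanner frame, turned -8.8°, flat and undamaged. I'll redo the side push with a smaller opening, so the tips are lower, and nearer the trailing half.

>>> apply_moves(increments=[[0,0,0,0,15,30,0.5],[0,0,0,0,29,60,0.5],[0,0,0,16,29,60,0.5],[0,0,0,34,29,60,0.5],[0,0,0,34,29,60,0.5]])

```text
time_s: 5.95
tcp_pos: [0.6876, 0.0489, 0.0035]
ee_rot: [-2.175, 0.091, 2.184]
ft_force: [0.3, -0.1, -1.0]
gripper_width: 0.502
```

```bash
python3 -c "
from h import *
tgt(-215,53.5,2.5,'x')"
```

```text
t 5.95 tcp s [-208.428   94.868] 3.4629486393502815 F [ 0.28  -0.136 -1.029] q7 -1.798977550518873 rots [ 0.     0.004 -0.001] [-3.141  0.001  0.006] shift mm [ 1.125 -6.581 41.363]
```

>>> apply_moves(increments=[[0,0,0,1,-6,4,0.5],[0,0,0,2,-6,8,0.5],[0,0,0,2,-6,12,0.5],[0,0,0,2,-6,16,0.5],[0,0,0,2,-6,20,0.5]])

```text
time_s: 6.45
tcp_pos: [0.6703, 0.0566, 0.0037]
ee_rot: [-2.179, 0.091, 2.178]
ft_force: [0.5, 1.2, 0.2]
gripper_width: 0.503
```

>>> apply_moves(increments=[[0,0,0,0,0,3,0.5],[0,0,0,0,0,6,0.5],[0,0,0,0,0,6,0.5]])

```text
time_s: 6.75
tcp_pos: [0.6642, 0.0572, 0.0034]
ee_rot: [-2.179, 0.091, 2.179]
ft_force: [0.2, 0.0, 0.4]
gripper_width: 0.499
```

```bash
python3 -c "
from h import *
tgt(-215,53.5,2.5,'x')"
```

```text
t 6.75 tcp s [-214.722   70.788] 3.4473663973088877 F [0.233 0.05  0.367] q7 -1.815720769829589 rots [-0.  0.  0.] [ 3.142  0.    -0.   ] shift mm [ 0.949 -0.277 17.287]
```

>>> apply_moves(increments=[[0,0,0,0,0,3,0.5],[0,0,0,0,0,6,0.5],[0,0,0,0,0,9,0.5],[0,0,0,0,0,11,0.5],[0,0,0,0,0,11,0.5]])

```text
time_s: 7.25
tcp_pos: [0.653, 0.0581, 0.0033]
ee_rot: [-2.178, 0.091, 2.18]
ft_force: [-0.3, 0.0, 0.0]
gripper_width: 0.503
```

```bash
python3 -c "
from h import *
tgt(-215,53.5,2.5,'x')
c=optics.camera('scene');im=c['frame'][190:360,180:420];cv2.imwrite('pics/s3.png',cv2.resize(im,None,fx=3,fy=3,interpolation=2))"
```

```text
t 7.25 tcp s [-214.658   59.562] 3.252653518739854 F [-0.262  0.039  0.042] q7 -1.819733713674636 rots [-0.     0.001 -0.   ] [ 3.142 -0.    -0.001] shift mm [ 0.756 -0.342  6.062]
```

View pics/s3.png

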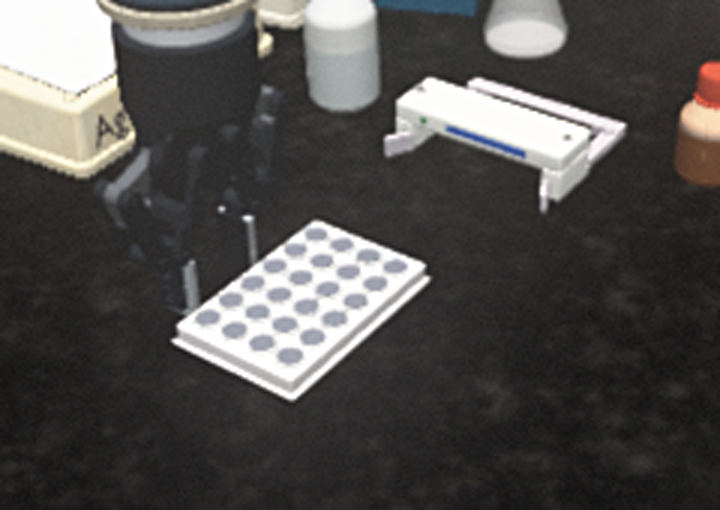

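The fingers now stand beside the plate's far long side with their tips below its top. The plate's top corners are near (178,325), (318,221), (427,268) and (292,385) in the crop. I'll work out its pose from these.

```bash
python3 -c "
from h import *
c=optics.camera('scene')
uv=np.array([(178,328),(318,221),(427,267),(292,383)])/3+[180,190]
p=w2s(ray(c,uv,.0145));print(p,p.mean(0),[np.linalg.norm(p[i]-p[i-1]) for i in range(4)])
d=p[1]-p[0]+p[2]-p[3];print(np.degrees(np.arctan2(d[1],d[0])))
c=optics.camera('top');r,k=rect(c,(195,160,310,270),.0145);q=w2s(cv2.boxPoints(r)/1000);print('top',r[1],q)
"
```

```text
[[-261.784   42.337]
 [-137.602   40.365]
 [-140.812  -40.363]
 [-263.413  -37.505]] [-200.903    1.208] [np.float64(79.85800155901616), np.float64(124.19748820461142), np.float64(80.79250672519967), np.float64(122.63396205018523)]
-1.1211847236324854
top (52.0088005065918, 83.87519073486328) [[-131.32   -42.455]
 [-129.953   41.409]
 [-181.955   42.257]
 [-183.322  -41.607]]
```

>>> apply_moves(increments=[[0,0,0,0,0,-20,0.5],[0,0,0,-30,0,-25,0.5],[-0.13,0,0,-50,-30,-20,0.5],[-0.27,0,0,-50,-60,-10,0.5],[-0.4,0,0,-50,-90,10,0.5]])

```text
time_s: 7.9
tcp_pos: [0.6522, 0.1492, 0.0541]
ee_rot: [2.05, 0.331, -2.045]
ft_force: [0.3, -0.6, -0.2]
gripper_width: 0.504
```

```bash
python3 -c "
from h import *
tgt(-310,0,50,'y')"
```

```text
t 7.9 tcp s [-305.388   51.237] 54.086936352777286 F [ 0.268 -0.634 -0.178] q7 -1.6353925304026304 rots [-1.167 -0.002 -0.002] [ 1.975 -0.002  0.002] shift mm [  3.964 -24.388  45.307]
```

>>> apply_moves(increments=[[-0.14,0,0,0,-6,12,0.5],[-0.28,0,0,0,-12,24,0.5],[-0.42,0,0,0,-18,36,0.5],[-0.56,0,0,0,-24,45,0.5],[-0.7,0,0,0,-24,45,0.5]])

```text
time_s: 8.4
tcp_pos: [0.5992, 0.1579, 0.0533]
ee_rot: [1.598, 0.899, -1.601]
ft_force: [0.1, 1.0, 0.4]
gripper_width: 0.498
```

>>> apply_moves(increments=[[-0.14,0,0,0,0,0,0.5],[-0.28,0,0,0,0,0,0.5],[-0.42,0,0,0,0,0,0.5],[-0.47,0,0,0,0,0,0.5]])

```text
time_s: 8.8
tcp_pos: [0.6007, 0.1569, 0.0531]
ee_rot: [1.267, 1.171, -1.268]
ft_force: [0.3, -0.2, -0.1]
gripper_width: 0.503
```

```bash
python3 -c "
from h import *
tgt(-300,0,2.5,'y')
c=optics.camera('scene');cv2.imwrite('pics/s4.png',cv2.resize(c['frame'][190:370,140:420],None,fx=2.8,fy=2.8,interpolation=2))"
```

```text
t 8.8 tcp s [-308.808   -0.685] 53.12160903615391 F [ 0.335 -0.216 -0.082] q7 -0.7900934883808785 rots [0.004 0.    0.   ] [-3.138 -0.001  0.   ] shift mm [50.624  0.67   8.795]
```

View pics/s4.png

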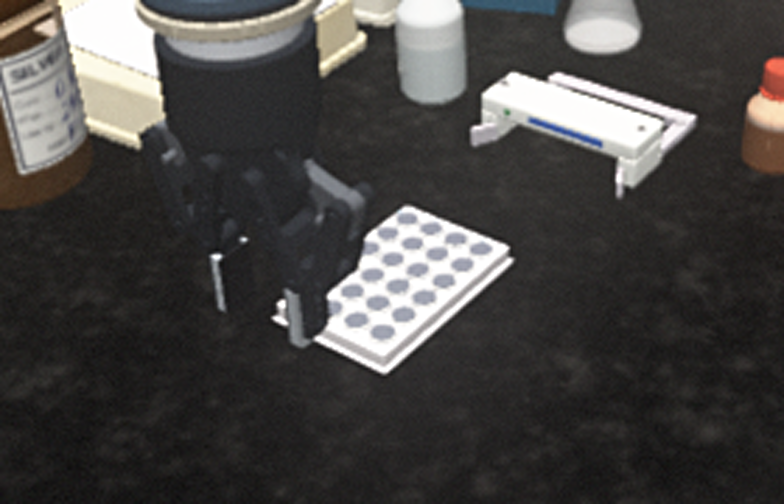

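The tips, near (220,308) and (300,345), hang behind the plate's trailing end. I'll lower them there and check.

>>> apply_moves(increments=[[0,0,0,20,0,0,0.5],[0,0,0,40,0,0,0.5],[0,0,0,49.5,0,0,0.5],[0,0,0,49.5,0,0,0.5]])

```text
time_s: 9.25
tcp_pos: [0.5999, 0.157, 0.0025]
ee_rot: [1.269, 1.169, -1.273]
ft_force: [-0.4, -0.7, -0.3]
gripper_width: 0.5
```

>>> apply_moves(increments=[[0,0,0,0,0,8,0.5],[0,0,0,0,0,16,0.5],[0,0,0,0,0,24,0.5],[0,0,0,0,0,30,0.5],[0,0,0,0,0,35,0.5]])

```text
time_s: 9.75
tcp_pos: [0.598, 0.1214, 0.0042]
ee_rot: [1.272, 1.167, -1.271]
ft_force: [-0.2, 1.1, 0.6]
gripper_width: 0.498
```

>>> apply_moves(increments=[[0,0,0,0,0,5,0.5],[0,0,0,0,0,10,0.5],[0,0,0,0,0,15,0.5],[0,0,0,0,0,20,0.5],[0,0,0,0,0,25,0.5]])

```text
time_s: 10.25
tcp_pos: [0.5957, 0.0974, 0.0038]
ee_rot: [1.271, 1.168, -1.271]
ft_force: [0.9, 1.1, 0.6]
gripper_width: 0.5
```

```bash
cat >> h.py <<'E'
def lead(c):
    # front corners of the plate top from the top camera
    s=ctrl.sense();sx=w2s(s['tcp_pos'])[0]+11
    g=c['frame'].min(2);h,w=g.shape
    uv=np.array([(u,v) for v in range(150,300) for u in range(195,345) if g[v,u]>150],float)
    P=w2s(ray(c,uv,.0145));k=(abs(P[:,1])<60)&(P[:,0]>sx+45)&(P[:,0]<sx+140)
    r=cv2.minAreaRect(P[k].astype(np.float32));print('lead box',r[1],r[2],cv2.boxPoints(r).tolist())
E
python3 -c "
from h import *
tgt(-75,0,2.5,'y');lead(optics.camera('top'))"
```

```text
t 10.25 tcp s [-249.051   -0.732] 3.808017988764841 F [0.918 1.133 0.62 ] q7 -0.7603840532028141 rots [-0.001 -0.    -0.   ] [ 3.141 -0.     0.   ] shift mm [  1.275   0.863 174.051]Traceback (most recent call last):
  File "<string>", line 3, in <module>
    tgt(-75,0,2.5,'y');lead(optics.camera('top'))
                       ~~~~^^^^^^^^^^^^^^^^^^^^^^
  File "h.py", line 34, in lead
    P=w2s(ray(c,uv,.0145));k=(abs(P[:,1])<60)&(P[:,0]>sx+45)&(P[:,0]<sx+140)
          ~~~^^^^^^^^^^^^
  File "h.py", line 4, in ray
    p=cv2.undistortPoints(np.array(uv,float).reshape(-1,1,2),c['intrinsics'],np.array(c['dist_coeffs']))[:,0]
      ~~~~~~~~~~~~~~~~~~~^^^^^^^^^^^^^^^^^^^^^^^^^^^^^^^^^^^^^^^^^^^^^^^^^^^^^^^^^^^^^^^^^^^^^^^^^^^^^^^
cv2.error: OpenCV(4.12.0) /io/opencv/modules/calib3d/src/undistort.dispatch.cpp:347: error: (-215:Assertion failed) CV_IS_MAT(_src) && CV_IS_MAT(_dst) && (_src->rows == 1 || _src->cols == 1) && (_dst->rows == 1 || _dst->cols == 1) && _src->cols + _src->rows - 1 == _dst->rows + _dst->cols - 1 && (CV_MAT_TYPE(_src->type) == CV_32FC2 || CV_MAT_TYPE(_src->type) == CV_64FC2) && (CV_MAT_TYPE(_dst->type) == CV_32FC2 || CV_MAT_TYPE(_dst->type) == CV_64FC2) in function 'cvUndistortPointsInternal'
```

The arm hides the plate from the top camera, so I'll push on to just before the flare and look with the scene camera.

>>> apply_moves(increments=[[0,0,0,0,0,6,0.5],[0,0,0,0,0,12,0.5],[0,0,0,0,0,18,0.5],[0,0,0,0,0,24,0.5],[0,0,0,0,0,30,0.5]])

```text
time_s: 10.8
tcp_pos: [0.5931, 0.067, 0.0037]
ee_rot: [1.271, 1.168, -1.271]
ft_force: [0.5, 1.2, -0.1]
gripper_width: 0.498
```

>>> apply_moves(increments=[[0,0,0,0,0,6,0.5],[0,0,0,0,0,12,0.5],[0,0,0,0,0,18,0.5],[0,0,0,0,0,24,0.5],[0,0,0,0,0,24,0.5]])

```text
time_s: 11.3
tcp_pos: [0.5911, 0.0423, 0.0037]
ee_rot: [1.271, 1.167, -1.272]
ft_force: [0.1, -0.1, -0.4]
gripper_width: 0.498
```

```bash
python3 -c "
from h import *
tgt(-75,0,2.5,'y')
c=optics.camera('scene');cv2.imwrite('pics/s5.png',cv2.resize(c['frame'][190:340,220:420],None,fx=4,fy=4,interpolation=2))"
```

```text
t 11.3 tcp s [-193.826   -0.803] 3.7376936573685002 F [ 0.11  -0.128 -0.374] q7 -0.690290215745354 rots [-0.002  0.001  0.   ] [ 3.139  0.    -0.001] shift mm [  1.341   1.074 118.822]
```

View pics/s5.png

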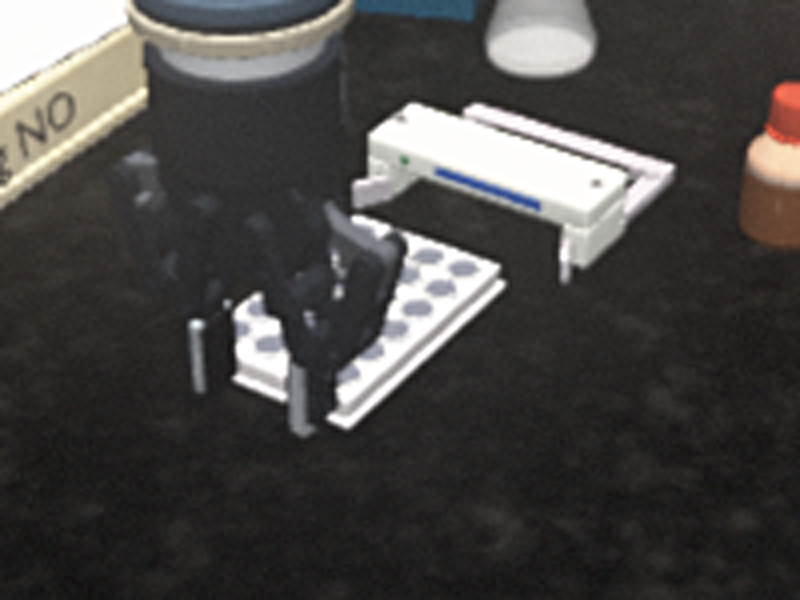

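The picture shows the plate's leading top corners near (500,266) and (357,217), with the near trailing bottom corner near (345,428). The flare tip is still well ahead at (565,280). I'll check these and the dropper's clearance.

```bash
python3 -c "
from h import *
c=optics.camera('scene')
f=lambda L:np.array(L)/4+[220,190]
p=w2s(ray(c,f([(500,266),(357,217),(333,408)]),.0145));print(p)
c=optics.camera('top')
print('dropper',w2s(ray(c,[(363.5,173)],.0)),'cap',w2s(ray(c,[(370,151)],.11)),'ind',w2s(ray(c,[(384,306)],0.0)))
"
```

```text
[[ -59.475  -36.978]
 [ -60.356   42.609]
 [-188.541  -33.816]]
dropper [[ 12.722 124.881]] cap [[  7.423 128.491]] ind [[  64.001 -125.833]]
```

>>> apply_moves(increments=[[0,0,0,0,0,6,0.5],[0,0,0,0,0,12,0.5],[0,0,0,0,0,18,0.5],[0,0,0,0,0,24,0.5],[0,0,0,0,0,30,0.5]])

```text
time_s: 11.95
tcp_pos: [0.5887, 0.0133, 0.0039]
ee_rot: [1.271, 1.168, -1.271]
ft_force: [0.5, 1.4, 1.2]
gripper_width: 0.498
```

>>> apply_moves(increments=[[0,0,0,0,0,5,0.5],[0,0,0,0,0,10,0.5],[0,0,0,0,0,15,0.5],[0,0,0,0,0,20,0.5],[0,0,0,0,0,20,0.5]])

```text
time_s: 12.45
tcp_pos: [0.5868, -0.0073, 0.0037]
ee_rot: [1.271, 1.167, -1.272]
ft_force: [-1.2, -1.6, -0.7]
gripper_width: 0.495
```

```bash
python3 -c "
from h import *
tgt(-75,0,2.5,'y')
c=optics.camera('scene');cv2.imwrite('pics/s6.png',cv2.resize(c['frame'][180:330,240:440],None,fx=4,fy=4,interpolation=2))"
```

```text
t 12.45 tcp s [-143.975   -0.937] 3.673256354267528 F [-1.233 -1.551 -0.697] q7 -0.6196716204073587 rots [-0.002  0.001  0.   ] [ 3.14   0.001 -0.001] shift mm [ 1.23   1.081 68.972]
```

View pics/s6.png

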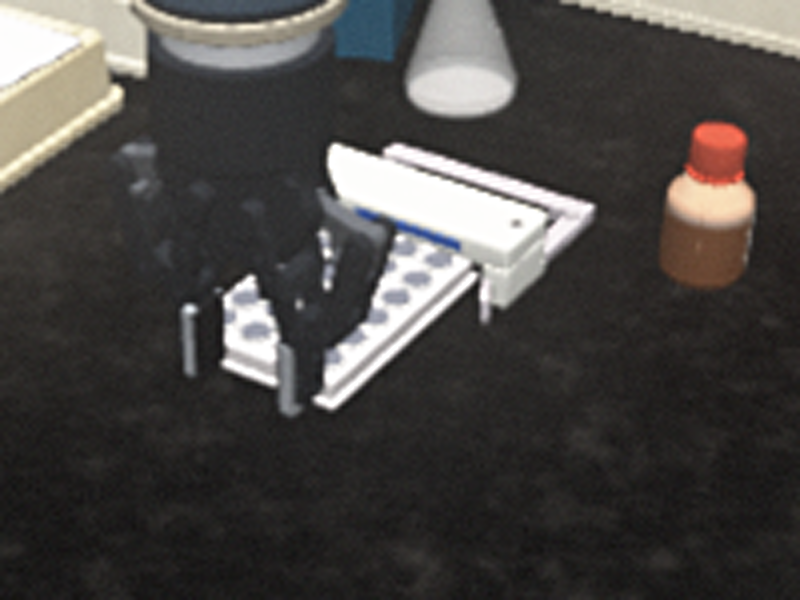

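The leading end is entering under the beam, between the flares, with its edge at (475,280) just inside the flare tip at (485,315). The forces are tiny, so I'll continue.

>>> apply_moves(increments=[[0,0,0,0,0,5,0.5],[0,0,0,0,0,10,0.5],[0,0,0,0,0,15,0.5],[0,0,0,0,0,20,0.5],[0,0,0,0,0,25,0.5]])

```text
time_s: 13.0
tcp_pos: [0.5848, -0.0316, 0.0037]
ee_rot: [1.271, 1.168, -1.271]
ft_force: [0.1, 0.1, 0.0]
gripper_width: 0.502
```

>>> apply_moves(increments=[[0,0,0,0,0,5,0.5],[0,0,0,0,0,10,0.5],[0,0,0,0,0,15,0.5],[0,0,0,0,0,20,0.5],[0,0,0,0,0,25,0.5]])

```text
time_s: 13.5
tcp_pos: [0.5827, -0.0563, 0.0038]
ee_rot: [1.271, 1.168, -1.271]
ft_force: [-0.4, 0.9, -1.5]
gripper_width: 0.498
```

>>> apply_moves(increments=[[0,0,0,0,0,3,0.5],[0,0,0,0,0,6,0.5],[0,0,0,0,0,9,0.5],[0,0,0,0,0,11,0.5],[0,0,0,0,0,11,0.5]])

```text
time_s: 14.0
tcp_pos: [0.5819, -0.0672, 0.0038]
ee_rot: [1.271, 1.168, -1.271]
ft_force: [-0.1, -0.1, -0.5]
gripper_width: 0.5
```

```bash
python3 -c "
from h import *
tgt(-75,0,2.5,'y')"
```

```text
t 14.0 tcp s [-83.911  -0.876] 3.7950915050940366 F [-0.116 -0.111 -0.46 ] q7 -0.5272095369292756 rots [-0.001  0.    -0.   ] [ 3.14 -0.   -0.  ] shift mm [1.297 0.888 8.909]
```

>>> apply_moves(increments=[[0,0,0,0,0,2,0.5],[0,0,0,0,0,4,0.5],[0,0,0,0,0,6,0.5],[0,0,0,0,0,7,0.5]])

```text
time_s: 14.4
tcp_pos: [0.5814, -0.074, 0.0038]
ee_rot: [1.271, 1.168, -1.271]
ft_force: [0.2, 1.5, -0.0]
gripper_width: 0.495
```

>>> apply_moves(increments=[[0,0,0,0,0,1,0.5],[0,0,0,0,0,2,0.5]])

```text
time_s: 14.6
tcp_pos: [0.5815, -0.075, 0.0039]
ee_rot: [1.272, 1.169, -1.27]
ft_force: [1.4, 5.1, 0.0]
gripper_width: 0.501
```

>>> apply_moves(increments=[[0,0,0,0,0,1,0.5],[0,0,0,0,0,1,0.5]])

```text
time_s: 14.8
tcp_pos: [0.5816, -0.075, 0.0039]
ee_rot: [1.272, 1.17, -1.268]
ft_force: [1.3, 5.9, -0.6]
gripper_width: 0.502
```

The fingers have met a firm resistance at about sx = -76, where the stop is expected. I'll press slightly more to square the plate, then draw back.

>>> apply_moves(increments=[[0,0,0,0,0,1,0.5],[0,0,0,0,0,2,0.5],[0,0,0,0,0,2,0.5]])

```text
time_s: 15.1
tcp_pos: [0.5819, -0.0752, 0.004]
ee_rot: [1.273, 1.171, -1.266]
ft_force: [2.0, 10.7, -0.9]
gripper_width: 0.502
```

>>> apply_moves(increments=[[0,0,0,0,0,-8,0.5],[0,0,0,0,0,-30,0.5],[0,0,0,0,0,-70,0.5],[0,0,0,-40,0,-110,0.5],[0,0,0,-80,0,-150,0.5]])

```text
time_s: 15.6
tcp_pos: [0.5917, 0.0624, 0.0745]
ee_rot: [1.269, 1.17, -1.273]
ft_force: [1.1, -0.9, -0.4]
gripper_width: 0.498
```

>>> apply_moves(increments=[[0,0,0,-30,0,-50,0.5],[0,0,0,-60,0,-90,0.5],[0,0,0,-80,0,-90,0.5],[0,0,0,-80,0,-90,0.5]])

```text
time_s: 16.0
tcp_pos: [0.6016, 0.1543, 0.1581]
ee_rot: [1.273, 1.168, -1.263]
ft_force: [0.9, 0.1, -0.4]
gripper_width: 0.503
```

```bash
python3 -c "
from h import *
tgt(-75,0,2.5,'y')
c=optics.camera('top');r,k=rect(c,(285,190,405,280),.0145);print(r)
cv2.imwrite('pics/t7.png',cv2.resize(c['frame'][140:330,230:480],None,fx=3.1,fy=3.1,interpolation=2))"
```

```text
t 16.0 tcp s [-306.29     0.331] 158.1344975712298 F [ 0.894  0.085 -0.376] q7 -0.7228688607155153 rots [ 0.002 -0.002 -0.005] [-3.139  0.008 -0.004] shift mm [155.071  -1.667 231.663]
((577.5847778320312, -158.078857421875), (140.85128784179688, 128.65501403808594), 84.62622833251953)
```

View pics/t7.png

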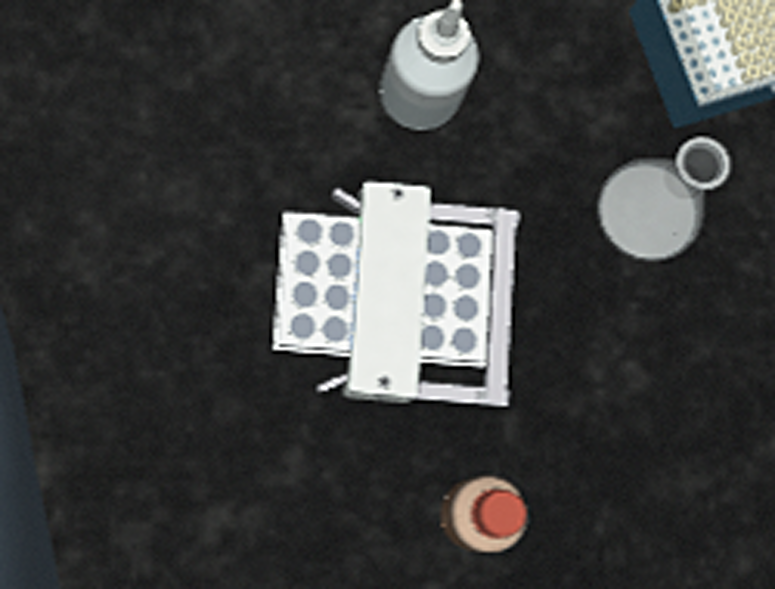

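The plate lies under the beam with its leading end at the stop, top corners near (284,213), (273,346), (486,362) and (492,230). It sits towards the +y side. I'll measure it.

```bash
python3 -c "
from h import *
c=optics.camera('top')
f=lambda L:np.array(L)/3.1+[230,140]-.3
p=w2s(ray(c,f([(284,213),(492,230),(486,360),(274,345)]),.0145));print(p,p.mean(0))
d=p[1]-p[0]+p[2]-p[3];print('ang',np.arctan2(d[1],d[0]))
print('end gaps',p[1]-p[2],'rails@8',w2s(ray(c,f([(460,223),(455,384)]),.008)))
print('ind',w2s(ray(c,[(384,306)],0.0)))
g=c['frame'];hsv=cv2.cvtColor(g,cv2.COLOR_BGR2HSV)
m=((hsv[...,0]<8)|(hsv[...,0]>172))&(hsv[...,1]>130);m[:280]=0;m[330:]=0
ys,xs=np.nonzero(m);a=cv2.imread('pics/top0.png');h0=cv2.cvtColor(a,cv2.COLOR_BGR2HSV)
m0=((h0[...,0]<8)|(h0[...,0]>172))&(h0[...,1]>130);m0[:280]=0;m0[330:]=0;y0,x0=np.nonzero(m0);print('red cap',xs.mean(),ys.mean(),x0.mean(),y0.mean())
D=cv2.absdiff(a,g).max(2);print('diff dropper',D[138:183,350:386].max(),'flask',D[180:226,420:470].max(),'ind',D[290:322,372:402].max())
"
```

```text
[[-64.326  44.459]
 [ 61.793  44.456]
 [ 61.638 -34.899]
 [-64.623 -35.906]] [-1.379  4.527]
ang 0.003976982943253756
end gaps [ 0.155 79.356] rails@8 [[ 43.262  48.766]
 [ 44.943 -49.783]]
ind [[  64.001 -125.833]]
red cap 390.57211538461536 305.10096153846155 390.5194174757282 304.9805825242718
diff dropper 126 flask 90 ind 50
```

```bash
python3 -c "
from h import *
g=cv2.imread('pics/top0.png',0);b=cv2.cvtColor(optics.camera('top')['frame'],cv2.COLOR_BGR2GRAY)
for n,(x,y,X,Y) in dict(dropper=(350,136,390,186),flask=(416,178,472,228),ind=(368,288,406,324),scanner=(340,195,400,275)).items():
  r=cv2.matchTemplate(b[y-8:Y+8,x-8:X+8],g[y:Y,x:X],cv2.TM_CCOEFF_NORMED);v=cv2.minMaxLoc(r);print(n,v[1],np.array(v[3])-8)
tgt(0,0,0,'y')"
```

```text
dropper 0.9961568713188171 [0 0]
flask 0.9917691946029663 [0 0]
ind 0.9970015287399292 [0 0]
scanner 0.6677558422088623 [0 0]
t 16.15 tcp s [-301.547   -0.936] 153.75152821312187 F [ 0.425 -0.093 -0.143] q7 -0.7229991865303148 rots [-0.002  0.002  0.001] [ 3.14   0.001 -0.003] shift mm [154.283   1.651 301.272]
```

The bystanders haven't moved, the plate is seated and square, and the robot is clear, so I'm handing in.

```bash
python3 -c "
from bench import sign_off
print(sign_off())"
```

```text
the job is handed in; nothing more can be done
None
```

I squared the plate up with a side push, then pushed it from behind under the bridge until it met the end stop. I drew the gripper back clear and handed the job in at about 16 s of robot time.

- **Seating:** the push ended on firm resistance of about 10 N, where the stop was expected. In the last top view the plate is at x ≈ -1.4 mm, y ≈ +4.5 mm in the scanner frame, at 0.004 rad. All are inside the limits, but the calibration is only good to about 2 mm. The plate sits towards the +y side rather than centred.
- **Bystanders:** matching the last top view to the first showed 0 px shift for the dropper, the small bottle and the flask. A raw pixel difference had shown some change at the dropper and flask. I put that down to image noise, because the matching and the eye showed no shift.
- **What went wrong:** on the first side push a fingertip rode up onto the plate's edge, because the tips stand back when the jaws are wide open. It pressed down with about 7 N. I lifted off, narrowed the jaws and repeated the push. I saw no lifting or tipping of the plate, but its height was never measured directly.
- **Scanner contact:** the fingers stayed behind the plate's trailing end, and nothing in the forces suggested they touched the scanner. The contact force itself could not be measured separately.

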